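# Clip the sprung test probe onto a battery module

## Robot

A 7-joint arm with a two-finger parallel gripper is mounted at the origin on the work surface. World frame = base frame: x ahead of the robot, y to its left, z up, the work surface at z = 0. Lengths are in m, angles in rad, forces in N, time in s.
With the tool pointing down it reaches from about 0.425 to 0.925 m from the base axis. Payload 6.8 kg.
Tool frame: the origin (TCP) lies midway between the tips of the shut fingers; the grasp point (between the pads) lies r.grip_point_offset behind it (r.grip_point_offset is the distance from the TCP to the grasp point, in m); z points along the fingers, y is the direction in which the jaws open and shut (so a half turn about z gives the same grasp; the last joint's range is limited). The gripper opens to 85 mm and grips with 20 to 120 N. Pads are 22 mm wide; open, the fingers measure 114 mm over their backs; the gripper's body (76 mm by 85 mm) begins 54 mm behind the grasp point. The pads swing forward as they close: fully open they stand 13 mm farther back than shut.
Start: joints at [1.043, 0.477, 0.022, 1.555, -0.011, 1.109, -0.083], TCP at [0.275, -0.616, 0.231] pointing down, gripper open.
Joint ranges: [-2.96, 2.96], [-0.34, 2.1], [-1.41, 1.46], [0.24, 2.44], [-1.37, 4.51], [0.17, 1.92], [-2.96, 2.96]. Speed limits (rad/s): [2.39, 2.39, 3.14, 3.14, 3.14, 3.14, 3.14].

## Interface

Orientations are given as a rotation vector (axis times angle).
In Python, from bench import r gives the robot as it stands. The module is installed in compiled form; this text tells all that it offers.
- The arm moves only by the tool play_rows, never from a script. Its argument "deltas" is a list of rows, each a list of 3 entries, a list of its own where there are three numbers: the finger opening in mm, from 0 to 85.4, then the shift along the tool's x, y, z in mm, then the turn, a rotation vector about the tool's x, y, z in rad. A call has 1 to 8 rows; each row is the pose to reach, as a shift and turn from the pose measured when the call began, along the tool's axes at that moment; what a row does not reach only later rows make up. A row lasts 1/8 s, in which the tool goes at most 62.5 mm and 10.7 degrees, less where a joint would pass 70% of its speed; a pose out of reach is approached as far as the arm can. A call with a gripper value outside its range is refused whole. The fingers move at their own pace and stop on an object; "squeeze" is the grip in N (left out, the last holds). Time passes only in rows, so rows that repeat a pose let the fingers close. It gives the time, the measured TCP pose, the force and the opening at its end, in the units of the state.
- r.get_obs(): the state, without advancing time (a new reading comes with each control period).
- r.grab_frame(name): name is "side" or "top" or "wrist"; returns (picture, depth): 400x640x3 uint8, red, green, blue; 400x640 float32, m along the optical axis (not along the pixel's ray), 0 where there is no reading.
- r.camera_model(name): a dict with "mtx" (3x3 intrinsics, pixels), "rvec" (rotation vector, rad) and "tvec" (3), from world to camera coordinates, as OpenCV has them; the wrist camera has in their place "T_tool_cam" (4x4, takes a point from camera to tool coordinates, whose origin is the TCP and whose axes are the flange's). Camera axes: x right, y down, z forward; pixel columns grow to the right and rows downward; lengths in m; the calibration is good to about 2 mm. A picture is of the moment at which its call begins: read the wrist's pose just before it. camera_model takes no time and is no camera call.
- r.hand_in(): hands the job in, once; it reports no verdict.
The state is a dict: "clock": time; "joints": joint angles; "qvel": joint speeds; "tau": joint torques, N m; "tcp_pos": TCP position; "orientation": TCP orientation; "contact_force": force on the tool from outside, world axes, zero at the start; "moment": the same for the moment, N m; "grip_width": finger opening in m.
Only numpy, scipy, OpenCV 4.12 (cv2) and the standard library are available. Lean on these libraries where they do the work, as an engineer would, in place of code of your own. Each camera call takes 0.05 s, during which the arm holds its last target. There are 200 camera calls.

## Task

A loose T-shaped bracket is lying across the terminal bar of the battery module: lift it straight off, without dragging the flat bracket beneath it or shifting the module, and lay it foot down in the empty open tray. Then clip the stand's probe onto the module's terminal bar: push the sprung plunger in so that the hook reaches past the bar, swing the probe until its hook is under the bar, and let the plunger go so that the spring pulls the hook up against the bar. Leave the other things on the table where they lie.

Things in the scene. Friction and masses are not known exactly. Their poses are not given: they have to be found in the camera images.
- stand: Fixed grey test stand, 320 mm tall, base 100 x 110 x 10 mm. Origin on the table under the probe's pivot; x points towards the module, z up, y along the pivot axis. Two cheeks (outer faces y = +-24 mm, x +-18 mm, up to z = 166 mm) carry the probe; two strips at x 12 to 22 mm rise from them to the meter head
- pivot (a point): Pivot of the probe on the stand, 150 mm above the table; the probe swings about the stand's y axis through this point
- probe (a joint): Swing of the probe (black barrel, 20 mm thick), rad, 0 to 0.62; friction 0.06 N m, stays where left. Its axis leans from vertical by 0.349 rad plus this value, knob end up and towards the stand's -x, hook end down and towards +x. Growing values move the hook towards the bar; at about 0.35 (0.28 to 0.42) the bar is in the hook's mouth and the stem meets it
- plunger (a joint): Travel of the plunger along the barrel, m: 0 out, 0.030 fully pushed in (stop). Pushing the knob towards the pivot moves the hook out by the same amount. Spring: 4 N at 0, 13 N at 0.030. To pass under the bar it must be in by 0.025 or more; with the hook caught it rests at about 0.012 (0.006 to 0.018)
- knob (a point): Centre of the grey round plunger knob (24 mm diameter, 30 mm long along the barrel), 84 mm from the pivot when the plunger is out. z along the barrel's axis away from the hook, y along the pivot axis. A collar 44 mm across, 6 mm thick, lies 15 to 21 mm below (-z): fingertips can bear on it
- hook_seat (a point): Middle of the steel J-hook's mouth, where a caught bar's centre sits; 98 mm from the pivot when the plunger is out. Axes as knob. Stem on its -x side and lip on its +x side (inner faces 7.5 mm away), foot 6 mm below (-z), 5 mm thick; lip 7 mm tall, 5 mm thick. Hook 14 mm wide along y
- module: Loose black battery module, 150 x 90 x 75 mm, 3 kg, on the table beyond the stand. Origin at the centre of its underside, x away from the stand, z up. Two steel ears (6 mm thick, inner faces y = +-28 mm, tops 83 mm above the table) reach 59 mm out of its near (-x) face and carry the terminal bar, which stays put under pushes below 15 N
- slot (a point): Middle of the slots in the two ears in which the terminal bar is clamped; 65.7 mm above the table, 42 mm out from the module's near face, module's axes. The bar (steel, 12 mm diameter, along y, 56 mm clear between the ears, free beneath) is tight at this height, but anywhere up to 5 mm nearer or farther along x: where is not reported, feel for it or look
- flat_bracket: Loose flat steel bracket with two holes, 50 x 130 x 8 mm, lying on the module's top across it, under the far part of the top bracket. Origin at the centre of its underside
- top_bracket: Loose aluminium T-bracket, 0.25 kg or so: foot plate 130 (x) x 76 (y) x 8 mm with an upright web 80 (x) x 10 (y) mm rising 45 mm above the foot, x -25 to 55 mm. Origin at the centre of the foot's underside, z up. It lies on the ears and on the flat bracket, 83 mm above the table
- web (a point): Grip point on the top bracket's web, 10 mm below its top edge, 43 mm above the foot's underside, 30 mm from the origin along the bracket's x. Bracket's axes; pinch the 10 mm thickness along y
- tray: Fixed empty open grey tray without dividers, outside 200 (x) x 150 (y) x 35 mm, walls and floor 5 mm. Origin at the centre of its underside, on the table; inner floor 5 mm up. It stands left or right of the stand; the 50 mm deep bin with dividers and stock on the other side is not it
- tape: Loose tape roll, bystander, 100 mm across, 25 mm high
- spanner: Loose spanner, bystander
- driver: Loose screwdriver, bystander
- spare_plate: Loose flat bracket on the table, bystander, 50 x 130 x 8 mm
- head (a point): Underside centre of the stand's meter head, a box 50 (x) x 70 (y) x 45 (z) mm, x -10 to 40 mm, z 275 to 320 mm in the stand's frame. It overhangs the plunger: a gripper pointing straight down does not fit there; one leaning 30 to 45 degrees from vertical, pointing down and towards the stand's +x, does
Things that resemble listed ones, but are neither listed nor needed, are in the scene too. What is meant by the top_bracket is not red, and is the larger of those in its own colour.

How it is judged:
By the outcome, as a careful person would: the job done as asked, in the order asked, and still so for the second after the job is handed in, with the robot touching nothing.
It also fails if it takes over 59 s, if anything falls off the work surface, if the arm or the gripper's body presses on something with over 40 N, if the wrist force passes 120 N, or if a joint passes its speed limit or range.

## Working session

There is one attempt and no reset: what is moved stays moved. The work goes in short steps, Python scripts to look and compute and a tool call to move; the robot and the scene stay as the last step left them, time stands still between calls to the robot, and variables do not carry over. Pictures are saved under pics/ and viewed, about 8 in all and at most 12, crops included, and the job is handed in when it is done.

Besides the shell and the picture viewer there is one more tool, called after "Emit:" as name(argument=value, ...) on one line, values as JSON. play_rows: Moves the arm, as the interface text tells. Its arguments: {"type":"object","properties":{"deltas":{"type":"array"},"squeeze":{"type":"number"}},"required":["deltas"]}

```bash
mkdir -p pics; cat > h.py <<'E'
import numpy as np, cv2
from bench import r
from scipy.spatial.transform import Rotation as R
def cam(name):
    m=r.camera_model(name)
    return np.array(m["mtx"]),m
def pose(name,o=None):
    K,m=cam(name)
    if name=="wrist":
        o=o or r.get_obs()
        T=np.eye(4);T[:3,:3]=R.from_rotvec(o["orientation"]).as_matrix();T[:3,3]=o["tcp_pos"]
        return K,T@np.array(m["T_tool_cam"])
    T=np.eye(4);T[:3,:3]=cv2.Rodrigues(np.array(m["rvec"],float))[0];T[:3,3]=np.ravel(m["tvec"])
    return K,np.linalg.inv(T)
def px2w(K,T,u,v,d):
    p=np.linalg.inv(K)@np.array([u,v,1.])*d
    return T[:3,:3]@p+T[:3,3]
def px2z(K,T,u,v,z):
    q=T[:3,:3]@(np.linalg.inv(K)@np.array([u,v,1.]));return T[:3,3]+q*(z-T[2,3])/q[2]
def snap(name,tag):
    o=r.get_obs();K,T=pose(name,o);im,d=r.grab_frame(name)
    cv2.imwrite(f"pics/{tag}.png",im[...,::-1]);np.savez(f"pics/{tag}.npz",d=d,K=K,T=T,im=im)
    return im,d,K,T
def load(tag):
    z=np.load(f"pics/{tag}.npz");return z["im"],z["d"],z["K"],z["T"]
E
python3 - <<'E'
from h import *
for n in("top","side"):
    im,d,K,T=snap(n,n+"0");print(n,T.round(3).tolist(),K.round(1).tolist())
print(r.get_obs()); print(r.grip_point_offset)
E
```

```text
top [[0.028, -0.986, 0.167, 0.355], [-0.999, -0.025, 0.024, -0.021], [-0.02, -0.168, -0.986, 1.155], [0.0, 0.0, 0.0, 1.0]] [[370.1, 0.0, 323.5], [0.0, 370.1, 198.8], [0.0, 0.0, 1.0]]
side [[-0.828, -0.286, 0.483, -0.044], [-0.561, 0.408, -0.72, 0.822], [0.009, -0.867, -0.498, 0.739], [0.0, 0.0, 0.0, 1.0]] [[479.6, 0.0, 318.9], [0.0, 479.6, 203.5], [0.0, 0.0, 1.0]]
{'clock': 0.1, 'joints': array([ 1.04287814,  0.477716  ,  0.02235501,  1.55635059, -0.01149193,
        1.10931044, -0.08312677]), 'qvel': array([-0.00011663, -0.00306594,  0.00109801, -0.00074428,  0.00024054,
       -0.0002759 , -0.00039605]), 'tau': array([ 5.70065022e-03, -5.97758210e+01,  1.61427598e+00, -2.81954670e+01,
        1.28907157e-02,  4.98792389e-03,  1.12888907e-05]), 'tcp_pos': array([ 0.27488783, -0.6159035 ,  0.23042499]), 'orientation': array([-3.07108702e+00, -6.54264493e-01,  7.44734560e-04]), 'contact_force': array([ 0.78129875,  0.03419795, -0.2390219 ]), 'moment': array([-0.02496466,  0.01490925,  0.00278724]), 'grip_width': 0.08510393553207427}
0.0187
```

View pics/top0.png

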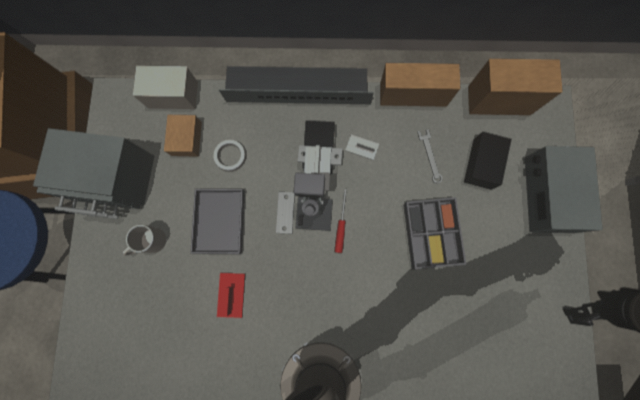

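View pics/side0.png

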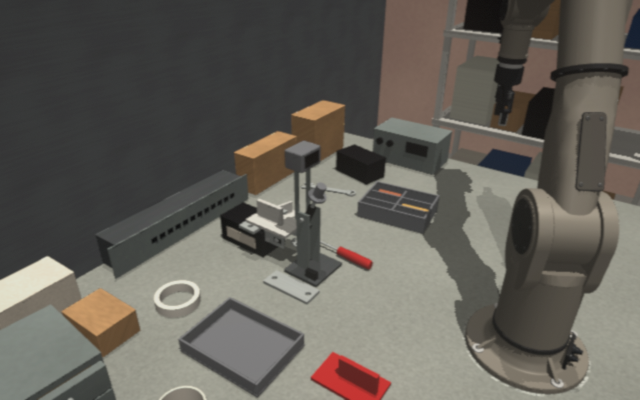

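The top view shows the stand at about (313,200), with the module and its T-bracket just above it at about (320,160). The empty tray is at (218,220), the divided bin at (435,232), and the red and small-grey decoys at (231,295) and (362,147). The side view agrees.

```bash
python3 - <<'E'
from h import *
im,d,K,T=load("top0")
c=im[110:250,250:390]; c=cv2.resize(c,None,fx=4.2,fy=4.2,interpolation=cv2.INTER_CUBIC)
c=cv2.convertScaleAbs(c,alpha=1.6,beta=20); cv2.imwrite("pics/topc.png",c[...,::-1])
v,u=np.mgrid[0:400,0:640]
P=np.stack([(u-K[0,2])/K[0,0]*d,(v-K[1,2])/K[1,1]*d,d],-1)@T[:3,:3].T+T[:3,3]
def reg(n,m):
    q=P[m][:,:2]; 
    rc=cv2.minAreaRect((q*1000).astype(np.float32)); print(n,len(q),[np.round(x,1) for x in rc],"z",np.round(np.median(P[m][:,2]),4))
def box(u0,v0,u1,v1):return (u>=u0)&(u<u1)&(v>=v0)&(v<v1)&(d>0)
b=box(280,110,350,240);Z=P[...,2]
reg("table",box(260,240,300,270))
reg("tray",box(185,180,252,262)&(Z>.02))
reg("head",b&(Z>.29)); reg("foot",b&(Z>.084)&(Z<.1)); reg("web",b&(Z>.12)&(Z<.15)&(v<180)); reg("modtop",b&(Z>.068)&(Z<.08)&(v<175));reg("base",b&(Z>.006)&(Z<.016)&(v>180)&(u>296))
E
```

```text
table 1192 [array([372.7, 139. ]), array([ 89.1, 123.3]), np.float64(1.7)] z 0.0002
tray 573 [array([471. , 332.4]), array([200.8, 151.6]), np.float64(1.2)] z 0.0337
head 704 [array([531.8,  34.6]), array([69.9, 51.8]), np.float64(87.6)] z 0.3197
foot 735 [array([598. ,  25.2]), array([129.3, 195.8]), np.float64(86.8)] z 0.0908
web 107 [array([643.3,  27. ]), array([10.2, 80.2]), np.float64(88.3)] z 0.1359
modtop 807 [array([708.,  21.]), array([125.2, 149.7]), np.float64(88.2)] z 0.0752
base 764 [array([505.4,  10.2]), array([159.6, 154.7]), np.float64(89.6)] z 0.0104
```

View pics/topc.png

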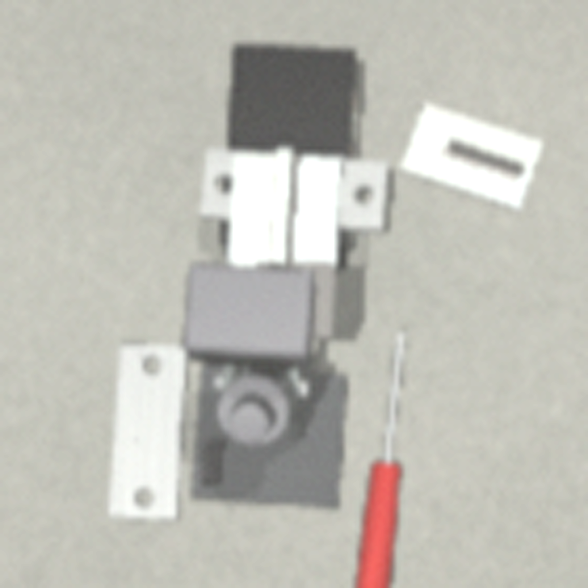

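Depth agrees with the listed heights (web top 0.136, foot 0.091, tray rim 0.034), and the web runs along world x with a yaw of about -1.7°. I'll move above the bracket, then look from close by.

```bash
cat >> h.py <<'E'
def Rd(yaw,lean=0):  # tool x at yaw; lean: tool z tilts towards heading (rad)
    return R.from_euler('z',yaw)*R.from_euler('y',-lean)*R.from_matrix(np.diag([1.,-1,-1]))
def row(p,Rt,o=None):
    o=o or r.get_obs();R0=R.from_rotvec(o["orientation"])
    return (R0.inv().apply(np.array(p)-o["tcp_pos"])*1000).round(1).tolist(),(R0.inv()*Rt).as_rotvec().round(4).tolist()
E
python3 - <<'E'
from h import *
print(np.array(r.camera_model("wrist")["T_tool_cam"]).round(4).tolist())
print(Rd(0,.5).apply([0,0,1]))
print(row([.655,.027,.33],Rd(np.radians(-1.7))))
im,d,K,T=load("top0")
v,u=np.mgrid[0:400,0:640]
P=np.stack([(u-K[0,2])/K[0,0]*d,(v-K[1,2])/K[1,1]*d,d],-1)@T[:3,:3].T+T[:3,3]
Z=P[...,2]
for rr in range(140,180,3): print(rr,[(int(Z[rr,c]*1000)) for c in range(296,346,3)])
m=(Z>.084)&(Z<.1)&(v<175)&(u>303)&(u<333)&(d>0); q=P[m]; print(q.min(0),q.max(0))
E
```

```text
[[0.0006, -0.9477, -0.3192, 0.0816], [1.0, 0.0007, -0.0001, 0.0012], [0.0003, -0.3192, 0.9477, -0.1424], [0.0, 0.0, 0.0, 1.0]]
[ 0.47942554  0.         -0.87758256]
([609.1, -432.3, -98.9], [-0.0016, 0.0005, 0.4495])
140 [-1, 0, -2, 77, 74, 75, 72, 77, 73, 71, 74, 76, 76, 1, -2, -1, 0]
143 [1, 1, -3, 75, 77, 75, 76, 72, 74, 72, 73, 1155, 74, -1, 0, 3, 3]
146 [0, 84, 82, 82, 89, 94, 83, 136, 78, 77, 73, 77, 79, 0, 2, -1, 0]
149 [0, 81, 83, 80, 89, 93, 92, 139, 90, 91, 91, 90, 81, 83, 79, 88, 2]
152 [2, 79, 79, 92, 88, 90, 94, 134, 92, 89, 85, 91, 84, 82, 82, 82, 1]
155 [-1, 84, 81, 89, 90, 87, 90, 134, 89, 93, 91, 92, 83, 0, 80, 80, -3]
158 [0, 83, 88, 91, 88, 90, 87, 135, 89, 90, 88, 91, 84, 84, 82, 3, -3]
161 [2, 84, 85, 92, 90, 92, 91, 133, 91, 94, 94, 93, 82, 83, 85, -4, 3]
164 [0, -1, 0, 88, 90, 91, 94, 133, 90, 93, 86, 91, 72, 74, 80, -4, 0]
167 [0, 0, -6, 88, 87, 90, 92, 136, 89, 89, 86, 94, 2, 2, 0, -1, 4]
170 [1, -1, -2, 90, 87, 90, 92, 137, 95, 90, 91, 86, -4, 0, 2, -5, 1]
173 [322, 319, 320, 320, 318, 319, 317, 124, 91, 90, 88, 89, 0, 0, -1, 3, 0]
176 [318, 319, 323, 320, 321, 321, 319, 320, 320, 319, 92, 94, 1, -1, 2, -3, 1]
179 [320, 320, 320, 319, 321, 321, 320, 320, 319, 320, 91, 95, 0, -1, 1, -2, -1]
[ 0.6087904  -0.01681056  0.08402561] [0.95393931 0.07792487 0.0977028 ]
```

Emit:
play_rows(deltas=[[85,[50,-40,-99],[0,0,0.1]],[85,[609,-432,-99],[0,0,0.45]],[85,[609,-432,-99],[0,0,0.45]],[85,[609,-432,-99],[0,0,0.45]],[85,[609,-432,-99],[0,0,0.45]],[85,[609,-432,-99],[0,0,0.45]],[85,[609,-432,-99],[0,0,0.45]],[85,[609,-432,-99],[0,0,0.45]]])

```text
clock: 1.1
tcp_pos: [0.5143, -0.2088, 0.312]
orientation: [-3.14, 0.048, 0.002]
contact_force: [0.4, -0.4, -0.6]
grip_width: 0.0849
```

Emit:
play_rows(deltas=[[85,[133,-240,-18],[0,0,0]],[85,[133,-240,-18],[0,0,0]],[85,[133,-240,-18],[0,0,0]],[85,[133,-240,-18],[0,0,0]],[85,[133,-240,-18],[0,0,0]],[85,[133,-240,-18],[0,0,0]]])

```text
clock: 1.85
tcp_pos: [0.6548, 0.0303, 0.3292]
orientation: [-3.139, 0.04, 0.004]
contact_force: [0.2, 0.0, 0.2]
grip_width: 0.085
```

```bash
python3 - <<'E'
from h import *
o=r.get_obs();print(o["clock"],o["tcp_pos"],o["orientation"],o["joints"].round(2),np.abs(o["qvel"]).max())
im,d,K,T=snap("wrist","w1")
v,u=np.mgrid[0:400,0:640]
P=np.stack([(u-K[0,2])/K[0,0]*d,(v-K[1,2])/K[1,1]*d,d],-1)@T[:3,:3].T+T[:3,3]
Z=P[...,2]
def reg(n,m):
    q=P[m][:,:2]; rc=cv2.minAreaRect((q*1000).astype(np.float32)); print(n,len(q),[np.round(x,1) for x in rc],"z",np.round(np.median(P[m][:,2]),4),q.min(0).round(4),q.max(0).round(4), np.median(q,0).round(4))
n=(d>0)&(np.hypot(P[...,0]-.64,P[...,1]-.025)<.12)
reg("web",n&(Z>.13)&(Z<.142)&(P[...,0]>.59)&(abs(P[...,1]-.027)<.02))
reg("foot",n&(Z>.087)&(Z<.095)&(P[...,0]>.56)&(abs(P[...,1]-.027)<.05))
E
```

```text
1.85 [0.65481969 0.03025004 0.32924795] [-3.13866789  0.04033204  0.00374747] [ 0.03  0.39 -0.24  1.47  0.09  1.3  -1.81] 0.047060172490237605
web 782 [array([641. ,  24.1]), array([10. , 80.1]), np.float64(88.6)] z 0.1359 [0.6009 0.0182] [0.6811 0.03  ] [0.6439 0.0244]
foot 6268 [array([625.7,  24.6]), array([ 76.2, 130.6]), np.float64(88.5)] z 0.091 [ 0.56   -0.0151] [0.6918 0.0638] [0.6308 0.0253]
```

View pics/w1.png

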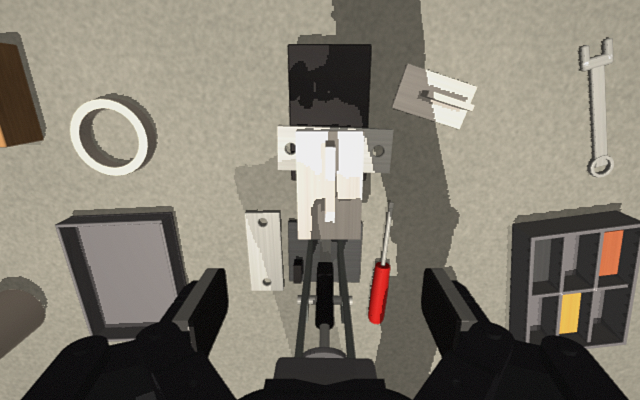

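The wrist view shows the T-bracket at (328,185) with its web running along the column from (325,145) to (330,220). The stand's head is at the bottom (320,365). Depth puts the web centre at (0.641, 0.024) with a yaw of -1.4°.

```bash
python3 - <<'E'
from h import *
print(row([.654,.0243,.14],Rd(np.radians(-1.4))),row([.654,.0243,.108],Rd(np.radians(-1.4))))
E
```

```text
([0.2, 3.6, 189.4], [-0.0011, 0.0025, -0.0043]) ([0.3, 3.6, 221.4], [-0.0011, 0.0025, -0.0043])
```

Emit:
play_rows(deltas=[[40,[0,3.6,50],[0,0.0025,-0.004]],[40,[0.2,3.6,100],[0,0.0025,-0.004]],[40,[0.2,3.6,150],[0,0.0025,-0.004]],[40,[0.3,3.6,195],[0,0.0025,-0.004]],[40,[0.3,3.6,221],[0,0.0025,-0.004]],[30,[0.3,3.6,221],[0,0.0025,-0.004]],[18,[0.3,3.6,221],[0,0.0025,-0.004]],[16,[0.3,3.6,221],[0,0.0025,-0.004]]])

```text
clock: 2.9
tcp_pos: [0.6551, 0.0239, 0.1103]
orientation: [-3.14, 0.04, -0.005]
contact_force: [0.3, 0.2, 1.2]
grip_width: 0.0162
```

```bash
python3 - <<'E'
from h import *
o=r.get_obs();print(o["clock"],o["tcp_pos"],o["orientation"],o["contact_force"],o["grip_width"])
im,d,K,T=snap("wrist","w2")
v,u=np.mgrid[0:400,0:640]
P=np.stack([(u-K[0,2])/K[0,0]*d,(v-K[1,2])/K[1,1]*d,d],-1)@T[:3,:3].T+T[:3,3]
c=cv2.resize(im[60:360,160:480],None,fx=2,fy=2);cv2.imwrite("pics/w2c.png",c[...,::-1])
E
```

```text
2.9 [0.65511234 0.02392746 0.11026463] [-3.14014292  0.03981932 -0.00464819] [0.2792829  0.21974046 1.15915318] 0.016182641733817178
```

View pics/w2c.png

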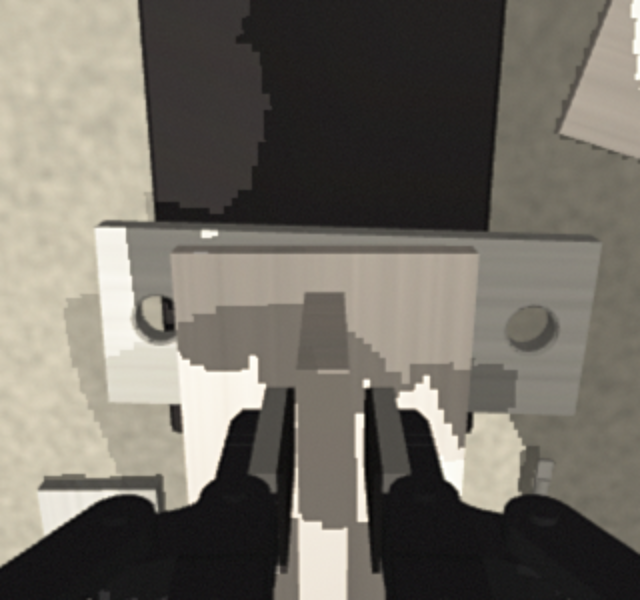

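The fingers straddle the web (pads at about columns 295 and 365, web at 298 to 355). The web sits about 0.6 mm towards the left finger, so I'll shift by that, grip and lift straight up.

Emit:
play_rows(deltas=[[15,[-0.5,-0.6,2],[0,0,0]],[12,[-0.5,-0.6,2],[0,0,0]],[5,[-0.5,-0.6,2],[0,0,0]],[5,[-0.5,-0.6,2],[0,0,0]],[5,[-0.5,-0.6,2],[0,0,0]]], squeeze=60)

```text
clock: 3.58
tcp_pos: [0.6547, 0.0249, 0.1085]
orientation: [-3.14, 0.039, -0.005]
contact_force: [-0.7, 1.0, 5.1]
grip_width: 0.0091
```

Emit:
play_rows(deltas=[[5,[0,0,-3],[0,0,0]],[5,[0,0,-10],[0,0,0]],[5,[0,0,-30],[0,0,0]],[5,[0,0,-60],[0,0,0]],[5,[0,0,-110],[0,0,0]],[5,[0,0,-150],[0,0,0]],[5,[0,0,-150],[0,0,0]]])

```text
clock: 4.45
tcp_pos: [0.6566, 0.0251, 0.2642]
orientation: [-3.139, 0.039, -0.019]
contact_force: [-0.4, -0.3, -2.5]
grip_width: 0.009
```

```bash
python3 - <<'E'
from h import *
o=r.get_obs();print(o["clock"],o["tcp_pos"],o["orientation"],o["contact_force"],o["moment"],o["grip_width"],o["joints"].round(2))
# bracket origin at -(.655-.626) along x from TCP; want origin at tray centre
for p in([.50,.332,.20],[.50,.332,.036],[.50,.332,.031]): print(row(p,Rd(np.radians(0))))
E
```

```text
4.45 [0.65660016 0.02510806 0.2641676 ] [-3.13884597  0.03941614 -0.01898747] [-0.37963621 -0.31635983 -2.49052188] [ 0.02303403 -0.09350609 -0.01469798] 0.008977192736512981 [ 0.04  0.43 -0.23  1.56  0.11  1.15 -1.81]
([-165.0, -302.7, 63.0], [-0.0024, -0.0121, -0.0251])
([-167.0, -302.3, 227.0], [-0.0024, -0.0121, -0.0251])
([-167.1, -302.3, 232.0], [-0.0024, -0.0121, -0.0251])
```

Holding the bracket (width 9 mm, 2.5 N of weight). I'll move sideways first to clear the head, then over the tray.

Emit:
play_rows(deltas=[[5,[0,-62,0],[0,0,0]],[5,[0,-124,0],[0,0,0]],[5,[0,-186,0],[0,0,0]],[5,[-50,-240,10],[0,-0.012,-0.025]],[5,[-110,-302,30],[0,-0.012,-0.025]],[5,[-165,-303,63],[0,-0.012,-0.025]],[5,[-165,-303,63],[0,-0.012,-0.025]],[5,[-165,-303,63],[0,-0.012,-0.025]]])

```text
clock: 5.45
tcp_pos: [0.4962, 0.3331, 0.1984]
orientation: [-3.141, -0.007, 0.006]
contact_force: [-0.5, 0.1, -1.0]
grip_width: 0.009
```

```bash
python3 - <<'E'
from h import *
o=r.get_obs();print(o["clock"],o["tcp_pos"],o["orientation"],o["grip_width"],o["joints"].round(2))
for p in([.50,.332,.06],[.50,.332,.036],[.50,.332,.0305]): print(row(p,Rd(np.radians(0))))
im,d,K,T=load("w1")
E
```

```text
5.45 [0.49617275 0.33306133 0.19838758] [-3.14116844 -0.00739586  0.00604508] 0.008978851621712006 [-0.43  0.41 -0.34  1.76  0.16  1.   -2.4 ]
([4.4, 1.1, 138.4], [-0.0004, 0.0038, 0.0047])
([4.4, 1.1, 162.4], [-0.0004, 0.0038, 0.0047])
([4.5, 1.1, 167.9], [-0.0004, 0.0038, 0.0047])
```

Emit:
play_rows(deltas=[[5,[4,1,55],[0,0.004,0.005]],[5,[4,1,110],[0,0.004,0.005]],[5,[4,1,145],[0,0.004,0.005]],[5,[4,1,158],[0,0.004,0.005]],[5,[4,1,163],[0,0.004,0.005]],[5,[4,1,166],[0,0.004,0.005]],[5,[4,1,168],[0,0.004,0.005]],[5,[4,1,168],[0,0.004,0.005]]])

```text
clock: 6.45
tcp_pos: [0.4999, 0.3324, 0.031]
orientation: [-3.141, 0.0, -0.002]
contact_force: [-1.1, 0.2, -2.3]
grip_width: 0.0087
```

Emit:
play_rows(deltas=[[5,[0,0,1.5],[0,0,0]],[5,[0,0,1.5],[0,0,0]],[5,[0,0,2],[0,0,0]]])

```text
clock: 6.82
tcp_pos: [0.5001, 0.3326, 0.0304]
orientation: [-3.141, 0.001, -0.003]
contact_force: [-4.3, -2.9, 14.1]
grip_width: 0.0088
```

Contact with the tray floor (14 N). I'll ease off, release and go up.

Emit:
play_rows(deltas=[[5,[0,0,-0.3],[0,0,0]],[14,[0,0,-0.3],[0,0,0]],[26,[0,0,-0.3],[0,0,0]],[30,[0,0,-0.3],[0,0,0]],[30,[0,0,-50],[0,0,0]],[30,[0,0,-110],[0,0,0]],[50,[0,0,-170],[0,0,0]],[50,[0,0,-230],[0,0,0]]])

```text
clock: 7.82
tcp_pos: [0.4994, 0.3322, 0.2624]
orientation: [-3.14, 0.0, -0.003]
contact_force: [-0.3, -0.1, 0.3]
grip_width: 0.0499
```

```bash
python3 - <<'E'
from h import *
o=r.get_obs();print(o["clock"],o["tcp_pos"],o["orientation"],o["contact_force"],o["joints"].round(2))
for n in("top","side"):
    im,d,K,T=snap(n,n+"1")
im,d,K,T=load("top1")
v,u=np.mgrid[0:400,0:640]
P=np.stack([(u-K[0,2])/K[0,0]*d,(v-K[1,2])/K[1,1]*d,d],-1)@T[:3,:3].T+T[:3,3]
Z=P[...,2]
def reg(n,m):
    q=P[m][:,:2]; rc=cv2.minAreaRect((q*1000).astype(np.float32)); print(n,len(q),[np.round(x,1) for x in rc],"z",np.round(np.median(P[m][:,2]),4))
reg("head",(d>0)&(Z>.3)&(Z<.34)&(abs(P[...,0]-.53)<.06)&(abs(P[...,1]-.03)<.06))
k=(d>0)&(Z>.17)&(Z<.26)&(abs(P[...,0]-.49)<.05)&(abs(P[...,1]-.035)<.04);reg("knob",k);print(np.c_[P[k],u[k],v[k]][::6].round(3).tolist())
a=cv2.resize(im[120:240,180:380],None,fx=3,fy=3,interpolation=cv2.INTER_CUBIC)
b=load("side1")[0];b=cv2.resize(b[130:290,170:370],None,fx=3,fy=3,interpolation=cv2.INTER_CUBIC)[:,:600]
a=np.vstack([a[:240],b[:360]]) if 0 else b
cv2.imwrite("pics/s1c.png",cv2.convertScaleAbs(a,alpha=1.3,beta=10)[...,::-1])
E
```

```text
7.825 [0.4994162  0.33218315 0.26242676] [-3.14045709e+00  3.90762300e-04 -2.90850730e-03] [-0.27494436 -0.1306378   0.26609722] [-0.42  0.35 -0.35  1.69  0.13  1.12 -2.38]
head 681 [array([531.9,  34.7]), array([70.1, 52. ]), np.float64(87.4)] z 0.3197
knob 224 [array([492.9,  39.2]), array([47.5, 41.7]), np.float64(72.8)] z 0.2203
[[0.52, 0.056, 0.17, 304.0, 199.0], [0.512, 0.031, 0.218, 312.0, 199.0], [0.509, 0.036, 0.222, 310.0, 200.0], [0.506, 0.049, 0.221, 305.0, 201.0], [0.507, 0.034, 0.218, 311.0, 201.0], [0.504, 0.052, 0.22, 304.0, 202.0], [0.504, 0.036, 0.221, 310.0, 202.0], [0.505, 0.021, 0.218, 316.0, 202.0], [0.501, 0.041, 0.219, 308.0, 203.0], [0.502, 0.026, 0.218, 314.0, 203.0], [0.499, 0.052, 0.216, 304.0, 204.0], [0.497, 0.035, 0.232, 310.0, 204.0], [0.499, 0.021, 0.218, 316.0, 204.0], [0.495, 0.046, 0.225, 306.0, 205.0], [0.495, 0.03, 0.232, 312.0, 205.0], [0.497, 0.016, 0.216, 318.0, 205.0], [0.49, 0.042, 0.244, 307.0, 206.0], [0.492, 0.027, 0.234, 313.0, 206.0], [0.492, 0.057, 0.213, 302.0, 207.0], [0.487, 0.039, 0.246, 308.0, 207.0], [0.491, 0.025, 0.221, 314.0, 207.0], [0.489, 0.054, 0.212, 303.0, 208.0], [0.485, 0.037, 0.242, 309.0, 208.0], [0.49, 0.023, 0.213, 315.0, 208.0], [0.487, 0.052, 0.21, 304.0, 209.0], [0.482, 0.034, 0.246, 310.0, 209.0], [0.487, 0.021, 0.213, 316.0, 209.0], [0.48, 0.042, 0.24, 307.0, 210.0], [0.48, 0.027, 0.244, 313.0, 210.0], [0.482, 0.052, 0.209, 304.0, 211.0], [0.478, 0.034, 0.244, 310.0, 211.0], [0.483, 0.021, 0.207, 316.0, 211.0], [0.476, 0.039, 0.238, 308.0, 212.0], [0.48, 0.026, 0.21, 314.0, 212.0], [0.473, 0.039, 0.236, 308.0, 213.0], [0.477, 0.026, 0.208, 314.0, 213.0], [0.471, 0.034, 0.239, 310.0, 214.0], [0.473, 0.036, 0.204, 310.0, 215.0]]
```

View pics/s1c.png

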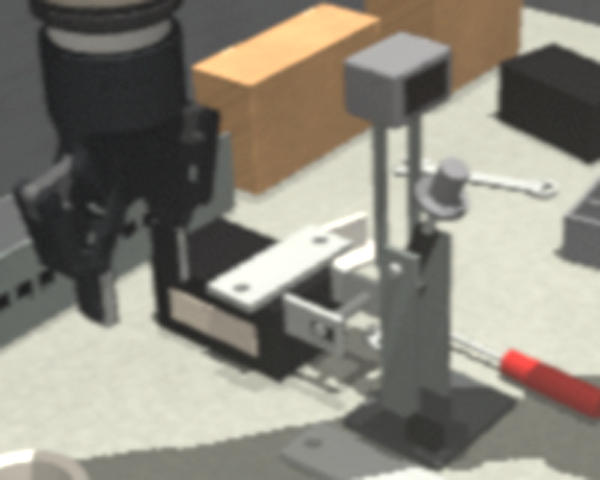

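The side crop shows the module with the flat bracket still across it at (280,265), the bar between its ears at (355,310), and the collar and knob at (445,190). The collar geometry gives a probe lean of about 21° (swing about 0), with the stand origin near (0.517, 0.035) and a yaw of -2.5°. I'll move behind the stand and flip the wrist so the camera stays off the head.

Emit:
play_rows(deltas=[[60,[-10,20,-20],[0,0,-0.18]],[60,[-30,50,-38],[0,0,-0.36]],[60,[-60,90,-50],[0,0,-0.54]],[60,[-60,132,-60],[0,0,-0.72]],[60,[-60,132,-60],[0,0,-0.9]],[60,[-60,132,-60],[0,0,-1.08]],[60,[-60,132,-60],[0,0,-1.26]],[60,[-60,132,-60],[0,0,-1.5]]])

```text
clock: 8.93
tcp_pos: [0.4415, 0.2024, 0.3258]
orientation: [2.347, 2.086, 0.023]
contact_force: [0.0, 0.3, 0.8]
grip_width: 0.0598
```

```bash
cat >> h.py <<'E'
YS=np.radians(-2.5); OS=np.array([.5169,.0354,0])
def sw(p): return OS+R.from_euler('z',YS).apply(p)   # stand frame (m) -> world
def tool(lean): return Rd(YS,lean)*R.from_euler('z',np.pi)
def tgt(a,l,off,lean): # knob centre at barrel lean a, distance l, TCP off beyond along tool z
    t=np.array([np.sin(lean),0,-np.cos(lean)])
    return sw(np.array([-l*np.sin(a),0,.15+l*np.cos(a)])+off*t)
D=np.radians
E
python3 - <<'E'
from h import *
o=r.get_obs();print(o["clock"],o["tcp_pos"],o["orientation"],o["joints"].round(2))
p=tgt(D(21),.084,-.09,D(33));print(p,row(p,tool(D(33))))
E
```

```text
8.925 [0.44150514 0.20244947 0.32580726] [2.34705669 2.08587149 0.02269547] [-0.11  0.1  -0.48  1.85  0.05  1.18 -0.72]
[0.43785488 0.03885118 0.30390111] ([-163.1, 15.4, 20.5], [-0.4566, -0.4373, -1.5992])
```

Emit:
play_rows(deltas=[[60,[0,0,0],[-0.457,-0.437,-1.599]],[60,[0,0,0],[-0.457,-0.437,-1.599]],[60,[0,0,0],[-0.457,-0.437,-1.599]],[60,[-10,5,0],[-0.457,-0.437,-1.599]],[60,[-30,15,0],[-0.457,-0.437,-1.599]],[60,[-60,15,10],[-0.457,-0.437,-1.599]],[60,[-90,15,10],[-0.457,-0.437,-1.599]],[60,[-120,15,10],[-0.457,-0.437,-1.599]]])

```text
clock: 9.93
tcp_pos: [0.442, 0.0808, 0.3143]
orientation: [0.343, 2.602, -0.012]
contact_force: [0.9, -0.6, -0.5]
grip_width: 0.0601
```

```bash
python3 - <<'E'
from h import *
o=r.get_obs();print(o["clock"],o["tcp_pos"],o["orientation"],o["joints"].round(2))
p=tgt(D(21),.084,-.07,D(33));print(p,row(p,tool(D(33))))
E
```

```text
9.925 [0.44199669 0.08078781 0.31430925] [ 0.34318177  2.60162769 -0.01233896] [-0.1  -0.22 -0.38  2.26  0.35  0.69  0.59]
[0.4487373  0.03837605 0.2871277 ] ([-2.5, -40.9, 30.0], [-0.058, -0.0553, -0.2033])
```

Emit:
play_rows(deltas=[[60,[-1,-14,5],[-0.058,-0.055,-0.203]],[60,[-2,-28,15],[-0.058,-0.055,-0.203]],[60,[-2.5,-41,30],[-0.058,-0.055,-0.203]],[60,[-2.5,-41,30],[-0.058,-0.055,-0.203]],[60,[-2.5,-41,30],[-0.058,-0.055,-0.203]]])

```text
clock: 10.55
tcp_pos: [0.4488, 0.0389, 0.2875]
orientation: [0.056, 2.565, -0.016]
contact_force: [0.1, -0.4, 0.3]
grip_width: 0.06
```

```bash
python3 - <<'E'
from h import *
o=r.get_obs();print(o["clock"],o["tcp_pos"],o["orientation"],o["joints"].round(2),o["contact_force"])
im,d,K,T=snap("wrist","w3")
p=tgt(D(21),.084,0,D(33));print(p,row(p,tool(D(33))),row(tgt(D(21),.084,.011,D(33)),tool(D(33))))
v,u=np.mgrid[0:400,0:640]
P=np.stack([(u-K[0,2])/K[0,0]*d,(v-K[1,2])/K[1,1]*d,d],-1)@T[:3,:3].T+T[:3,3]
a=D(21);ax=R.from_euler('z',YS).apply([-np.sin(a),0,np.cos(a)])
c=tgt(a,.084,0,0);q=P-c;h=q@ax;rad=np.linalg.norm(q-h[...,None]*ax,axis=-1)
m=(d>0)&(rad<.02)&(abs(h-.015)<.006);print("top",m.sum(),P[m].mean(0),h[m].mean(),"exp",c+.015*ax)
m=(d>0)&(rad<.03)&(abs(h+.015)<.008);X=P[m];n=np.linalg.svd(X-X.mean(0))[2][2];print("collar",m.sum(),X.mean(0),n,np.degrees(np.arccos(abs(n[2]))),X.min(0),X.max(0))
E
```

```text
10.55 [0.44884839 0.03890122 0.2875139 ] [ 0.05572261  2.56509911 -0.0160562 ] [-0.12 -0.23 -0.23  2.36  0.35  0.49  0.9 ] [ 0.14754919 -0.42042485  0.31662606]
[0.48682574 0.03671307 0.22842076] ([0.5, -0.8, 70.4], [0.0007, 0.0005, 0.0004]) ([0.5, -0.8, 81.4], [0.0007, 0.0005, 0.0004])
top 1062 [0.47609432 0.03494228 0.23991336] 0.014543732155720714 exp [0.48145534 0.03694755 0.24242446]
collar 1705 [0.4817444  0.03481099 0.21052478] [-0.40368848  0.01817976  0.91471586] 23.834591910395783 [0.46888224 0.01283939 0.19960513] [0.50502125 0.05618801 0.22001601]
```

View pics/w3.png

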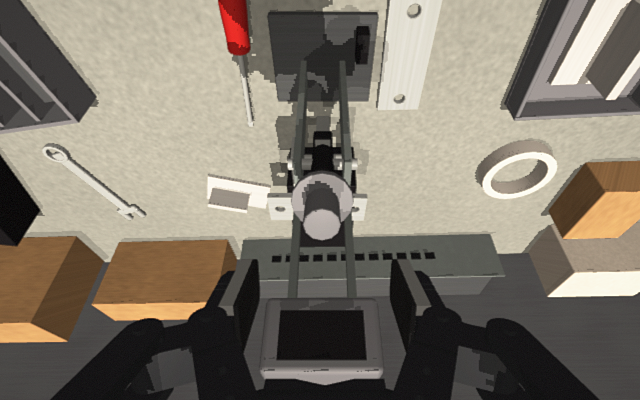

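The wrist view shows the knob end at (322,222) with the collar around it at (322,200). The head's screen is below at (322,335), between the open fingers at columns 260 and 392. I'll advance onto the knob.

Emit:
play_rows(deltas=[[60,[0.5,-1.4,25],[0,0,0]],[60,[0.5,-1.4,45],[0,0,0]],[60,[0.5,-1.4,60],[0,0,0]],[45,[0.5,-1.4,70],[0,0,0]],[32,[0.5,-1.4,76],[0,0,0]],[30,[0.5,-1.4,78],[0,0,0]],[30,[0.5,-1.4,78],[0,0,0]]])

```text
clock: 11.48
tcp_pos: [0.4912, 0.0363, 0.2224]
orientation: [0.055, 2.564, -0.016]
contact_force: [0.6, 0.3, 0.1]
grip_width: 0.0299
```

```bash
python3 - <<'E'
from h import *
o=r.get_obs();print(o["clock"],o["tcp_pos"],o["orientation"],o["joints"].round(2),o["contact_force"],o["grip_width"])
im,d,K,T=snap("wrist","w4");c=cv2.resize(im[150:400,200:460],None,fx=2.3,fy=2.3);cv2.imwrite("pics/w4c.png",c[...,::-1])
E
```

```text
11.475 [0.49115027 0.03627118 0.22236906] [ 0.0546934   2.56428184 -0.01554668] [-0.02 -0.03 -0.3   2.38  0.67  0.31  0.61] [0.60004075 0.25987943 0.06695443] 0.029945507494721427
```

View pics/w4c.png

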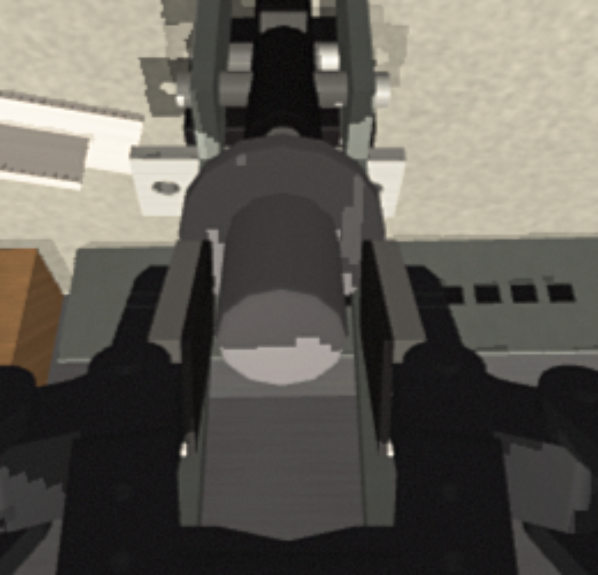

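Emit:
play_rows(deltas=[[28,[0,-0.8,2],[0,0,0]],[20,[0,-0.8,2],[0,0,0]],[15,[0,-0.8,2],[0,0,0]],[15,[0,-0.8,2],[0,0,0]]], squeeze=40)

```text
clock: 12.02
tcp_pos: [0.4923, 0.0353, 0.2211]
orientation: [0.055, 2.564, -0.016]
contact_force: [-1.3, -1.4, 2.7]
grip_width: 0.0224
```

```bash
python3 - <<'E'
from h import *
o=r.get_obs();print(o["clock"],o["tcp_pos"],o["orientation"],o["joints"].round(2),o["contact_force"],o["moment"],o["grip_width"])
# push along barrel axis (lean 21.5) by 28mm, then swing, offset TCP from knob centre kept
p=o["tcp_pos"];t=np.array([np.sin(D(33)),0,-np.cos(D(33))])
s=R.from_euler('z',-YS).apply(p-OS);print("stand frame tcp",s, "minus knob model",s-np.array([-.084*np.sin(D(21)),0,.15+.084*np.cos(D(21))]))
for k in(.014,.028,.031):
  b=np.array([np.sin(D(21)),0,-np.cos(D(21))])*k
  print(k,row(p+R.from_euler('z',YS).apply(b),tool(D(33))))
E
```

```text
12.025 [0.49232066 0.03530267 0.22105321] [ 0.05494736  2.56360067 -0.01565471] [-0.02 -0.03 -0.3   2.38  0.68  0.3   0.6 ] [-1.28011861 -1.37084378  2.6609806 ] [-0.16868388  0.50101697 -0.07512427] 0.022391790398853088
stand frame tcp [-0.0245517  -0.00116938  0.22105321] minus knob model [ 0.00555121 -0.00116938 -0.00736754]
0.014 ([2.9, -0.0, 13.7], [0.0009, 0.0015, 0.0005])
0.028 ([5.9, -0.0, 27.4], [0.0009, 0.0015, 0.0005])
0.031 ([6.5, -0.0, 30.3], [0.0009, 0.0015, 0.0005])
```

Emit:
play_rows(deltas=[[15,[1.5,0,7],[0,0,0]],[15,[3,0,14],[0,0,0]],[15,[4.5,0,21],[0,0,0]],[15,[5.7,0,26.5],[0,0,0]],[15,[5.7,0,26.5],[0,0,0]]])

```text
clock: 12.65
tcp_pos: [0.5027, 0.0349, 0.1964]
orientation: [0.055, 2.562, -0.016]
contact_force: [-5.7, -1.5, 9.9]
grip_width: 0.0225
```

```bash
python3 - <<'E'
from h import *
o=r.get_obs();print(o["clock"],o["tcp_pos"],o["orientation"],o["joints"].round(3),o["contact_force"],o["moment"],o["grip_width"])
f=R.from_euler('z',-YS).apply(o["contact_force"]);s=R.from_euler('z',-YS).apply(o["tcp_pos"]-OS);print("stand f",f,"axial",f@[-np.sin(D(21)),0,np.cos(D(21))],s)
print(np.linalg.norm(o["tcp_pos"]-[.49232066,.03530267,.22105321]))
E
```

```text
12.65 [0.50267614 0.034857   0.19637122] [ 0.05512324  2.56227886 -0.01586671] [-0.021  0.041 -0.303  2.392  0.919  0.263  0.364] [-5.7325754  -1.51000426  9.88816636] [-0.26411646  0.44141372 -0.1685688 ] 0.022457722601321593
stand f [-5.6612538  -1.7586185   9.88816636] axial 11.260210478253592 [-0.01418663 -0.00116292  0.19637122]
0.026770045151121354
```

```bash
cat >> h.py <<'E'
def plan(a,l,lean,beh=.0105,perp=.0006,y=-.00116):
    t=np.array([np.sin(lean),0,-np.cos(lean)]);n=np.array([np.cos(lean),0,np.sin(lean)])
    return sw(np.array([-l*np.sin(a),y,.15+l*np.cos(a)])+beh*t+perp*n),tool(lean)
def fs():
    o=r.get_obs();f=R.from_euler('z',-YS).apply(o["contact_force"])
    print(round(o["clock"],2),"stand f",f.round(2),"tcp",R.from_euler('z',-YS).apply(o["tcp_pos"]-OS).round(4),"j",o["joints"].round(3),"w",round(o["grip_width"],4),"M",o["moment"].round(2))
E
python3 - <<'E'
from h import *
for a,l,L in((21,.0585,33),(21,.0562,33),(24,.0562,32.5),(27,.0562,32),(30,.0562,31.5),(33,.0562,31),(35,.0562,30.7),(37,.0562,30.5)): print(a,row(*plan(D(a),l,D(L))))
E
```

```text
21 ([0.6, 0.0, -0.1], [0.0007, 0.0028, 0.0004])
21 ([1.1, 0.0, 2.1], [0.0007, 0.0028, 0.0004])
24 ([4.1, 0.0, 1.6], [0.0007, 0.0116, 0.0004])
27 ([7.1, 0.0, 1.2], [0.0007, 0.0203, 0.0004])
30 ([10.1, 0.0, 1.0], [0.0007, 0.029, 0.0004])
33 ([13.1, 0.0, 0.9], [0.0007, 0.0377, 0.0004])
35 ([15.1, 0.0, 0.9], [0.0007, 0.043, 0.0004])
37 ([17.1, 0.0, 1.0], [0.0007, 0.0465, 0.0004])
```

Emit:
play_rows(deltas=[[15,[0.8,0,2.5],[0,0,0]],[15,[1.1,0,2.5],[0,0.003,0]],[15,[4.1,0,2],[0,0.012,0]],[15,[7.1,0,1.6],[0,0.02,0]],[15,[10.1,0,1.4],[0,0.029,0]],[15,[10.1,0,1.4],[0,0.029,0]]])

```text
clock: 13.4
tcp_pos: [0.4979, 0.0352, 0.1927]
orientation: [0.057, 2.585, -0.014]
contact_force: [-0.1, -4.0, 13.1]
grip_width: 0.0229
```

```bash
python3 - <<'E'
from h import *
fs()
for a,l,L in((30,.0562,31.5),(33,.0562,31),(35,.0562,30.7),(37,.0562,30.5),(39,.0562,30.2)): print(a,row(*plan(D(a),l,D(L))))
im,d,K,T=snap("side","s2");c=cv2.resize(im[160:280,250:350],None,fx=5,fy=5,interpolation=cv2.INTER_CUBIC);cv2.imwrite("pics/s2c.png",cv2.convertScaleAbs(c,alpha=1.5,beta=20)[...,::-1])
E
```

```text
13.4 stand f [ 0.08 -3.96 13.14] tcp [-0.019  -0.001   0.1927] j [-0.011  0.044 -0.312  2.388  0.836  0.272  0.444] w 0.0229 M [-0.77 -1.12 -0.35]
30 ([4.1, -0.1, 0.6], [0.0012, 0.0062, -0.0007])
33 ([7.1, -0.1, 0.6], [0.0012, 0.0149, -0.0007])
35 ([9.1, -0.1, 0.6], [0.0012, 0.0201, -0.0007])
37 ([11.1, -0.1, 0.8], [0.0012, 0.0236, -0.0007])
39 ([13.1, -0.1, 1.0], [0.0012, 0.0289, -0.0007])
```

View pics/s2c.png

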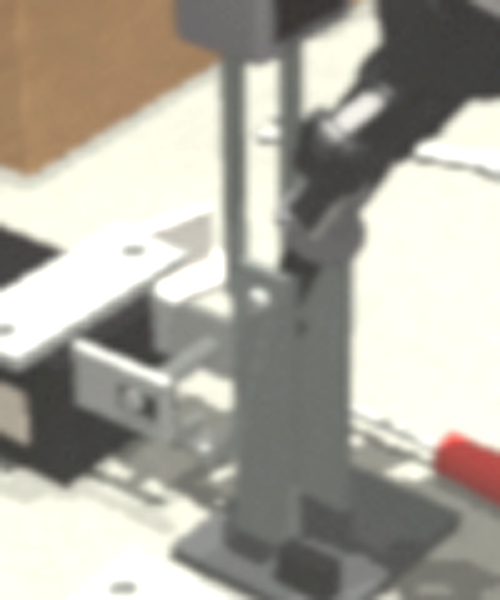

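Emit:
play_rows(deltas=[[15,[4,0,0.8],[0,0.006,0]],[15,[7,0,0.8],[0,0.015,0]],[15,[7,0,0.8],[0,0.015,0]],[15,[7,0,0.8],[0,0.015,0]]])

```text
clock: 13.95
tcp_pos: [0.4951, 0.0353, 0.191]
orientation: [0.058, 2.594, -0.013]
contact_force: [-0.9, -3.2, 13.5]
grip_width: 0.0233
```

```bash
python3 - <<'E'
from h import *
fs()
for a,l,L in((33,.0562,31),(35,.0562,30.7),(37,.0562,30.5),(39,.0562,30.2),(41,.0562,30)): print(a,row(*plan(D(a),l,D(L))))
E
```

```text
13.95 stand f [-0.78 -3.22 13.55] tcp [-0.0218 -0.001   0.191 ] j [-0.008  0.044 -0.315  2.388  0.806  0.276  0.472] w 0.0233 M [-0.8  -0.94 -0.35]
33 ([3.8, -0.1, 0.7], [0.0014, 0.0056, -0.0016])
35 ([5.8, -0.1, 0.8], [0.0014, 0.0109, -0.0016])
37 ([7.8, -0.1, 0.9], [0.0014, 0.0144, -0.0016])
39 ([9.8, -0.1, 1.2], [0.0014, 0.0196, -0.0016])
41 ([11.8, -0.1, 1.5], [0.0014, 0.0231, -0.0016])
```

Emit:
play_rows(deltas=[[15,[4,0,0.8],[0,0.006,0]],[15,[6,0,0.9],[0,0.012,0]],[15,[8,0,1],[0,0.015,0]],[15,[8,0,1],[0,0.015,0]],[15,[8,0,1],[0,0.015,0]],[15,[8,0,1],[0,0.015,0]]])

```text
clock: 14.7
tcp_pos: [0.4915, 0.0355, 0.1887]
orientation: [0.061, 2.604, -0.012]
contact_force: [-0.7, -3.5, 12.6]
grip_width: 0.0231
```

```bash
python3 - <<'E'
from h import *
fs()
for a,l,L in((33,.0562,31),(35,.0562,30.7),(37,.0562,30.5),(39,.0562,30.2),(41,.0562,30)): print(a,row(*plan(D(a),l,D(L))))
E
```

```text
14.7 stand f [-0.53 -3.51 12.64] tcp [-0.0254 -0.001   0.1887] j [-0.005  0.043 -0.319  2.391  0.782  0.279  0.493] w 0.0231 M [-0.61 -0.96 -0.48]
33 ([-0.5, -0.2, 0.6], [0.0019, -0.0037, -0.0034])
35 ([1.5, -0.2, 0.7], [0.0019, 0.0015, -0.0034])
37 ([3.5, -0.2, 0.9], [0.0019, 0.005, -0.0034])
39 ([5.5, -0.2, 1.1], [0.0019, 0.0103, -0.0034])
41 ([7.5, -0.2, 1.5], [0.0019, 0.0138, -0.0034])
```

Emit:
play_rows(deltas=[[15,[1,0,2],[0,0,0]],[15,[1,0,4],[0,0,0]],[15,[1,0,4],[0,0,0]]])

```text
clock: 15.08
tcp_pos: [0.4939, 0.0354, 0.1868]
orientation: [0.062, 2.6, -0.012]
contact_force: [-11.1, -2.5, 20.9]
grip_width: 0.0228
```

```bash
python3 - <<'E'
from h import *
fs()
for a,l,L in((33,.0562,31),(35,.0562,30.7),(37,.0562,30.5),(39,.0562,30.2),(41,.0562,30)): print(a,row(*plan(D(a),l,D(L))))
E
```

```text
15.07 stand f [-11.01  -3.01  20.91] tcp [-0.023  -0.001   0.1868] j [-0.009  0.051 -0.315  2.391  0.82   0.273  0.455] w 0.0228 M [-0.36  0.37 -0.42]
33 ([0.6, -0.1, -2.3], [0.0015, 0.0002, -0.0044])
35 ([2.6, -0.1, -2.2], [0.0015, 0.0054, -0.0044])
37 ([4.6, -0.1, -2.0], [0.0015, 0.0089, -0.0044])
39 ([6.6, -0.2, -1.8], [0.0015, 0.0141, -0.0044])
41 ([8.6, -0.2, -1.5], [0.0015, 0.0176, -0.0044])
```

Emit:
play_rows(deltas=[[15,[1,0,-0.8],[0,0,0]],[15,[3,0,-0.7],[0,0.005,0]],[15,[5,0,-0.5],[0,0.009,0]],[15,[7,0,-0.3],[0,0.014,0]],[15,[7,0,-0.3],[0,0.014,0]],[15,[7,0,-0.3],[0,0.014,0]]])

```text
clock: 15.82
tcp_pos: [0.4902, 0.0355, 0.1859]
orientation: [0.063, 2.608, -0.011]
contact_force: [-3.0, -3.3, 13.2]
grip_width: 0.0226
```

```bash
python3 - <<'E'
from h import *
fs()
for a,l,L in((35,.0555,30.7),(37,.0555,30.5),(39,.0555,30.2),(41,.0555,30)): print(a,row(*plan(D(a),l,D(L))))
E
```

```text
15.82 stand f [-2.82 -3.44 13.23] tcp [-0.0267 -0.001   0.1859] j [-0.004  0.048 -0.32   2.393  0.785  0.278  0.486] w 0.0226 M [-0.79 -0.74 -0.3 ]
35 ([-1.1, -0.1, -0.3], [0.0016, -0.0034, -0.0054])
37 ([0.9, -0.1, -0.1], [0.0016, 0.0001, -0.0054])
39 ([2.9, -0.1, 0.1], [0.0017, 0.0054, -0.0054])
41 ([4.8, -0.1, 0.4], [0.0017, 0.0089, -0.0054])
```

Emit:
play_rows(deltas=[[15,[3,0,0.3],[0,0.004,0]],[15,[5,0,0.6],[0,0.007,0]],[15,[6,0,0.8],[0,0.009,0]],[15,[6,0,0.8],[0,0.009,0]],[15,[6,0,0.8],[0,0.009,0]]])

```text
clock: 16.45
tcp_pos: [0.4881, 0.0357, 0.1849]
orientation: [0.066, 2.612, -0.01]
contact_force: [-1.0, -3.3, 13.2]
grip_width: 0.0228
```

```bash
python3 - <<'E'
from h import *
fs()
for a,l,L in((37,.0555,30.5),(39,.0555,30.2),(41,.0555,30),(43,.0555,30)): print(a,row(*plan(D(a),l,D(L))))
E
```

```text
16.45 stand f [-0.89 -3.39 13.18] tcp [-0.0288 -0.001   0.1849] j [-0.003  0.047 -0.322  2.395  0.779  0.278  0.49 ] w 0.0228 M [-0.6  -0.94 -0.52]
37 ([-1.4, -0.2, 0.0], [0.002, -0.0032, -0.0072])
39 ([0.6, -0.2, 0.3], [0.0021, 0.0021, -0.0072])
41 ([2.5, -0.2, 0.6], [0.0021, 0.0055, -0.0072])
43 ([4.4, -0.2, 1.0], [0.0021, 0.0055, -0.0072])
```

Emit:
play_rows(deltas=[[15,[3,0,0.8],[0,0.003,0]],[15,[5,0,1.2],[0,0.005,0]],[15,[6,0,1.4],[0,0.005,0]],[15,[6,0,1.4],[0,0.005,0]],[15,[6,0,1.4],[0,0.005,0]]])

```text
clock: 17.08
tcp_pos: [0.4859, 0.0358, 0.183]
orientation: [0.067, 2.612, -0.01]
contact_force: [-2.0, -3.6, 13.6]
grip_width: 0.0228
```

```bash
python3 - <<'E'
from h import *
fs()
for a,l,L in((39,.0555,30.2),(41,.0555,30),(43,.0555,30)): print(a,row(*plan(D(a),l,D(L))))
im,d,K,T=snap("side","s3");c=cv2.resize(im[200:270,255:335],None,fx=8,fy=8,interpolation=cv2.INTER_CUBIC);cv2.imwrite("pics/s3c.png",cv2.convertScaleAbs(c,alpha=1.5,beta=20)[...,::-1])
E
```

```text
17.07 stand f [-1.88 -3.73 13.64] tcp [-0.031 -0.001  0.183] j [-0.004  0.047 -0.324  2.401  0.796  0.275  0.469] w 0.0228 M [-0.77 -0.78 -0.31]
39 ([-2.3, -0.1, -0.2], [0.0021, 0.002, -0.0081])
41 ([-0.3, -0.2, 0.1], [0.0021, 0.0055, -0.0081])
43 ([1.6, -0.2, 0.5], [0.0021, 0.0055, -0.0081])
```

View pics/s3c.png

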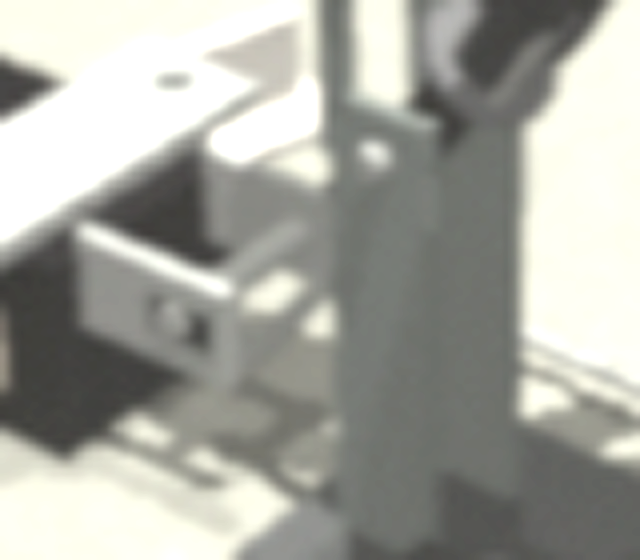

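The side crop shows the bar's end at (175,315), on the module side of its slot, so the bar is shifted away from the stand and contact should come at a higher swing value. I'll keep feeling for it.

Emit:
play_rows(deltas=[[15,[3,0,0.7],[0,0.003,0]],[15,[5,0,1.2],[0,0.003,0]],[15,[5.5,0,1.4],[0,0.003,0]],[15,[5.5,0,1.4],[0,0.003,0]]])

```text
clock: 17.62
tcp_pos: [0.4846, 0.0358, 0.1817]
orientation: [0.068, 2.609, -0.009]
contact_force: [-1.9, -3.6, 13.9]
grip_width: 0.0229
```

```bash
python3 - <<'E'
from h import *
fs()
for a,l,L in((41,.0555,30),(43,.0555,30),(45,.0555,30)): print(a,row(*plan(D(a),l,D(L))))
E
```

```text
17.62 stand f [-1.72 -3.73 13.89] tcp [-0.0323 -0.001   0.1817] j [-0.004  0.047 -0.326  2.407  0.822  0.271  0.44 ] w 0.0229 M [-0.81 -1.11 -0.36]
41 ([-2.1, -0.1, -0.3], [0.0022, 0.0083, -0.0091])
43 ([-0.2, -0.2, 0.1], [0.0022, 0.0083, -0.0091])
45 ([1.7, -0.2, 0.5], [0.0022, 0.0083, -0.0091])
```

Emit:
play_rows(deltas=[[15,[4,0,1],[0,0.005,0]],[15,[6,0,1.4],[0,0.005,0]],[15,[7,0,1.6],[0,0.005,0]],[15,[7,0,1.6],[0,0.005,0]]])

```text
clock: 18.12
tcp_pos: [0.4816, 0.036, 0.1791]
orientation: [0.069, 2.609, -0.009]
contact_force: [-3.5, -3.9, 13.6]
grip_width: 0.0226
```

```bash
python3 - <<'E'
from h import *
fs()
for a,l,L in((41,.0555,30),(43,.0555,30),(45,.0555,30)): print(a,row(*plan(D(a),l,D(L))))
im,d,K,T=snap("wrist","w5");c=cv2.resize(im[0:330,180:460],None,fx=1.8,fy=1.8);cv2.imwrite("pics/w5c.png",cv2.convertScaleAbs(c,alpha=1.5,beta=20)[...,::-1])
E
```

```text
18.12 stand f [-3.29 -4.02 13.55] tcp [-0.0353 -0.001   0.1791] j [-0.     0.048 -0.333  2.415  0.849  0.267  0.409] w 0.0226 M [-0.82 -0.83 -0.34]
41 ([-6.0, -0.1, -1.1], [0.0023, 0.0081, -0.0099])
43 ([-4.1, -0.2, -0.7], [0.0023, 0.0081, -0.0099])
45 ([-2.2, -0.2, -0.2], [0.0023, 0.0081, -0.0099])
```

View pics/w5c.png

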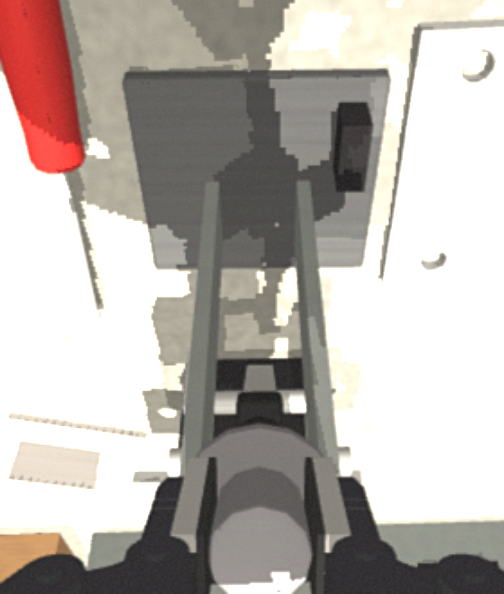

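The wrist crop shows the knob still gripped with the collar beyond it at (265,460). My model puts the swing at about 0.47, past the range where contact should have come, so I'll measure the barrel's lean directly from the depth.

```bash
python3 - <<'E'
from h import *
im,d,K,T=load("w5")
v,u=np.mgrid[0:400,0:640]
P=np.stack([(u-K[0,2])/K[0,0]*d,(v-K[1,2])/K[1,1]*d,d],-1)@T[:3,:3].T+T[:3,3]
S=R.from_euler('z',-YS).apply((P-OS).reshape(-1,3)).reshape(P.shape)
# crop coords -> full: u=180+x/1.8, v=y/1.8
def pl(n,x0,y0,x1,y1):
    m=(d>0)&(u>=180+x0/1.8)&(u<180+x1/1.8)&(v>=y0/1.8)&(v<y1/1.8);X=S[m]
    c=np.median(X,0);X=X[np.linalg.norm(X-c,axis=1)<.03]
    for _ in range(4):
        c=X.mean(0);nn=np.linalg.svd(X-c)[2][2];e=abs((X-c)@nn);X=X[e<max(.0015,2*np.median(e))]
    print(n,len(X),c.round(4),nn.round(3),"lean",np.degrees(np.arctan2(-nn[0]*np.sign(nn[2]),abs(nn[2]))).round(1),"dist pivot along n",((c-[0,0,.15])@nn).round(4))
pl("collar",225,440,300,478); pl("end",225,545,290,585)
for x in range(0,1):
    for y in range(425,594,8): 
        vv=int(y/1.8);uu=int(180+262/1.8);print(y,S[vv,uu].round(4))
E
```

```text
collar 590 [-0.0391 -0.0011  0.1712] [ 0.703 -0.01  -0.712] lean 44.6 dist pivot along n -0.0426
end 802 [-0.0463 -0.0027  0.2045] [ 0.63   0.008 -0.777] lean 39.0 dist pivot along n -0.0715
425 [-0.0424 -0.0016  0.1641]
433 [-0.0435 -0.0016  0.1672]
441 [-0.0413 -0.0016  0.1685]
449 [-0.0408 -0.0016  0.1705]
457 [-0.0396 -0.0017  0.1719]
465 [-0.0368 -0.0017  0.1729]
473 [-0.041  -0.0017  0.1777]
481 [-0.0457 -0.0017  0.1831]
489 [-0.0496 -0.0017  0.1873]
497 [-0.0529 -0.0018  0.1915]
505 [-0.0559 -0.0018  0.1949]
513 [-0.0547 -0.0018  0.1964]
521 [-0.0533 -0.0018  0.1974]
529 [-0.0532 -0.0018  0.1991]
537 [-0.0521 -0.0018  0.2007]
545 [-0.0516 -0.0018  0.2021]
553 [-0.0497 -0.0019  0.2033]
561 [-0.0471 -0.0019  0.2038]
569 [-0.0457 -0.0019  0.2052]
577 [-0.0444 -0.0019  0.2063]
585 [-0.0435 -0.0019  0.208 ]
593 [-0.041  -0.002   0.2087]
```

```bash
cat > fit.py <<'E'
from h import *
from scipy.optimize import least_squares
def knob(tag,a0,l0):
    im,d,K,T=load(tag);v,u=np.mgrid[0:400,0:640]
    P=np.stack([(u-K[0,2])/K[0,0]*d,(v-K[1,2])/K[1,1]*d,d],-1)@T[:3,:3].T+T[:3,3]
    S=R.from_euler('z',-YS).apply((P-OS).reshape(-1,3));S=S[d.ravel()>0]
    x=np.array([a0,l0,0.,-.0012])  # lean, knob dist, perp shift of axis, y
    def dec(x,S):
        a=x[0];ax=np.array([-np.sin(a),0,np.cos(a)]);n=np.array([np.cos(a),0,np.sin(a)])
        q=S-[0,0,.15];return q@ax-x[1],q@n-x[2],q[:,1]-x[3]
    for tol in(.006,.004,.0025,.0025):
        h,p,y=dec(x,S);rad=np.hypot(p,y)
        side=(abs(rad-.012)<tol)&(h>-.011)&(h<.012)&(abs(y)<.0105);end=(abs(h-.015)<tol)&(rad<.0105);col=(abs(h+.015)<tol)&(rad>.014)&(rad<.020)
        def res(x):
            h,p,y=dec(x,S);rad=np.hypot(p,y)
            return np.r_[rad[side]-.012,h[end]-.015,h[col]+.015,(x[2])*3]
        s=least_squares(res,x,loss="soft_l1",f_scale=.001);x=s.x
    print(tag,"lean",np.degrees(x[0]).round(2),"q",(x[0]-.349).round(3),"l",x[1].round(4),"perp",x[2].round(4),"y",x[3].round(4),side.sum(),end.sum(),col.sum())
E
python3 - <<'E'
from fit import *
knob("w3",D(21),.084);knob("w4",D(21),.084);knob("w5",D(41.5),.0565);knob("w5",D(46),.0565)
E
```

```text
w3 lean 22.6 q 0.045 l 0.0842 perp -0.0007 y -0.0023 539 751 849
w4 lean 22.49 q 0.044 l 0.0842 perp -0.0009 y -0.0023 1574 1520 1418
w5 lean 40.91 q 0.365 l 0.0565 perp -0.0008 y -0.0022 816 2051 670
w5 lean 40.91 q 0.365 l 0.0565 perp -0.0008 y -0.0022 816 2051 670
```

```bash
python3 - <<'E'
from h import *
im,d,K,T=load("s3")
def rep(n,w):
    s=R.from_euler('z',-YS).apply(w-OS);print(n,s.round(4),"a",np.degrees(np.arctan2(s[0],.15-s[2])).round(1),"q",(np.arctan2(s[0],.15-s[2])-.349).round(3),"dist",np.hypot(s[0],.15-s[2]).round(4))
u0,v0=255+175/8,200+315/8
rep("bar end z",px2z(K,T,u0,v0,.0657));rep("bar end d",px2w(K,T,u0,v0,d[int(v0),int(u0)]))
rep("slot L",px2z(K,T,255+150/8,200+305/8,.0657));rep("slot R",px2z(K,T,255+208/8,200+330/8,.0657))
# bar points by depth in the clear span
for x,y in((250,265),(265,258),(280,248),(295,238)):
    uu,vv=255+x/8,200+y/8;rep(("span",x,y),px2w(K,T,uu,vv,d[int(round(vv)),int(round(uu))]))
# top view depth, points with z .055-.08 in the bar region
im,d,K,T=load("top1");v,u=np.mgrid[0:400,0:640]
P=np.stack([(u-K[0,2])/K[0,0]*d,(v-K[1,2])/K[1,1]*d,d],-1)@T[:3,:3].T+T[:3,3]
S=R.from_euler('z',-YS).apply((P-OS).reshape(-1,3)).reshape(P.shape)
m=(d>0)&(S[...,2]>.06)&(S[...,2]<.08)&(abs(S[...,1])<.027)&(S[...,0]>.04)&(S[...,0]<.1)
print(np.c_[S[m]*1000,u[m],v[m]].round(0)[:60].tolist())
E
```

```text
bar end z [0.0755 0.0252 0.0657] a 41.8 q 0.381 dist 0.1131
bar end d [0.0684 0.033  0.0728] a 41.5 q 0.376 dist 0.1032
slot L [0.0853 0.0258 0.0657] a 45.3 q 0.442 dist 0.1199
slot R [0.0619 0.0253 0.0657] a 36.3 q 0.285 dist 0.1046
('span', 250, 265) [ 0.0683 -0.0028  0.0725] a 41.4 q 0.373 dist 0.1033
('span', 265, 258) [ 0.0702 -0.0123  0.0694] a 41.1 q 0.368 dist 0.1069
('span', 280, 248) [ 0.0722 -0.0221  0.0673] a 41.1 q 0.369 dist 0.1098
('span', 295, 238) [ 0.0699 -0.0269  0.0695] a 41.0 q 0.366 dist 0.1066
[[100.0, 26.0, 76.0, 307.0, 172.0]]
```

Vision now agrees on all counts: barrel swing 0.365, plunger travel 27.5 mm, and the bar's bearing at a swing of about 0.37. The bar is in the mouth, so I'll ease the plunger out along the barrel.

Emit:
play_rows(deltas=[[15,[0.5,0,-3],[0,0,0]],[15,[1,0,-6],[0,0,0]],[15,[1.5,0,-9],[0,0,0]],[15,[2,0,-12],[0,0,0]],[15,[2,0,-13],[0,0,0]]])

```text
clock: 18.8
tcp_pos: [0.4729, 0.0362, 0.1889]
orientation: [0.07, 2.61, -0.009]
contact_force: [4.9, -0.8, -8.0]
grip_width: 0.0225
```

```bash
python3 - <<'E'
from fit import *
fs();snap("wrist","w6");knob("w6",D(41),.068)
E
```

```text
18.8 stand f [ 4.95 -0.61 -8.  ] tcp [-0.044  -0.0011  0.1889] j [ 0.014  0.012 -0.35   2.419  0.744  0.283  0.508] w 0.0225 M [-0.08  0.13 -0.05]
w6 lean 41.11 q 0.368 l 0.0695 perp -0.0008 y -0.0023 782 2053 680
```

The plunger rests at about 14.5 mm and resists being pulled further, so the hook has caught. I'll relax, open and back away.

Emit:
play_rows(deltas=[[15,[-0.2,0,1],[0,0,0]],[26,[-0.2,0,1],[0,0,0]],[36,[-0.2,0,1],[0,0,0]],[40,[-0.2,0,1],[0,0,0]],[40,[0,0,-15],[0,0,0]],[45,[0,0,-40],[0,0,0]],[45,[0,0,-70],[0,0,0]],[45,[0,0,-95],[0,0,0]]])

```text
clock: 19.85
tcp_pos: [0.4244, 0.0382, 0.2718]
orientation: [0.069, 2.609, -0.008]
contact_force: [0.5, -0.6, 0.2]
grip_width: 0.0449
```

```bash
python3 - <<'E'
from fit import *
fs();snap("wrist","w7");knob("w7",D(41),.0695)
snap("top","top2");im,d,K,T=snap("side","s4")
for a,b in(("top1","top2"),):
    A,dA,K,T=load(a);B,dB,_,_=load(b);v,u=np.mgrid[0:400,0:640]
    for n,dd in(("before",load("top0")[1]),("after",dB)):
        P=np.stack([(u-K[0,2])/K[0,0]*dd,(v-K[1,2])/K[1,1]*dd,dd],-1)@T[:3,:3].T+T[:3,3];Z=P[...,2]
        def reg(t,m):
            if m.sum()>20:
                q=(P[m][:,:2]*1000).astype(np.float32);print(n,t,len(q),[np.round(x,1) for x in cv2.minAreaRect(q)],np.median(P[m][:,2]).round(4))
        b0=(dd>0)&(u>280)&(u<350)&(v<168)
        reg("flat",b0&(Z>.0795)&(Z<.0865)&(abs(P[...,0]-.66)<.06)); reg("module",b0&(Z>.068)&(Z<.079)&(P[...,0]>.69)&(P[...,0]<.8))
        t=(dd>0)&(abs(P[...,0]-.471)<.1)&(abs(P[...,1]-.332)<.07)
        reg("tray web",t&(Z>.05)&(Z<.065));reg("tray foot",t&(Z>.009)&(Z<.018)&(abs(P[...,1]-.332)<.06)&(abs(P[...,0]-.471)<.085))
c=np.hstack([cv2.resize(im[200:270,255:335],(400,350),interpolation=cv2.INTER_CUBIC),cv2.resize(load("top2")[0][120:260,180:340],(400,350),interpolation=cv2.INTER_CUBIC)])
cv2.imwrite("pics/fin.png",cv2.convertScaleAbs(c,alpha=1.4,beta=15)[...,::-1])
E
```

```text
19.85 stand f [ 0.48 -0.61  0.23] tcp [-0.0925 -0.0012  0.2718] j [-0.037 -0.243 -0.302  2.392  0.254  0.5    0.976] w 0.0449 M [0.03 0.52 0.02]
w7 lean 41.25 q 0.371 l 0.0695 perp -0.0006 y -0.0022 116 761 940
before flat 255 [array([667. ,  21.1]), array([129.5,  68. ]), np.float64(87.3)] 0.0833
before module 738 [array([738.5,  25.2]), array([89.5, 89.2]), np.float64(88.7)] 0.0751
before tray foot 111 [array([471.5, 333.1]), array([163.6, 113.2]), np.float64(0.6)] 0.0097
after flat 644 [array([669.7,  21.1]), array([ 75.4, 129.2]), np.float64(1.0)] 0.0831
after module 740 [array([740.3,  25.5]), array([90. , 86.9]), np.float64(88.5)] 0.0751
after tray web 111 [array([489.6, 333.8]), array([11.3, 79.6]), np.float64(89.1)] 0.0578
after tray foot 836 [array([471.5, 331.8]), array([162.1, 118.3]), np.float64(2.3)] 0.0132
```

View pics/fin.png

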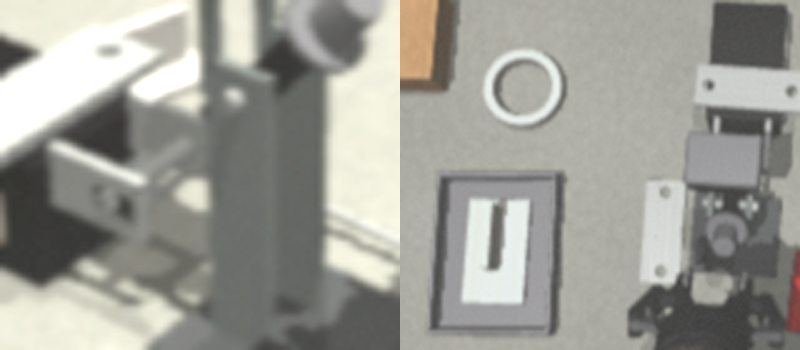

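The right half shows the T-bracket lying flat in the tray at (497,250). The left half shows the flat bracket and module in place with the probe swung over to the bar. With the gripper off, the plunger still reads 14.5 mm in at a swing of 0.371. Handing in.

```bash
python3 -c "
from bench import r
print(r.hand_in())"
```

```text
the job is handed in; nothing more can be done
None
```

I did both jobs in the order asked and handed in at about 20 s of the 59 s allowed. No verdict was reported.

- **T-bracket:** I gripped it by the web, lifted it straight up and laid it foot down in the empty tray. The last picture shows it flat there, with the web top at 0.058 m as expected. It touched the tray floor with about 14 N before I let go.
- **Probe:** I pushed the plunger in about 27.5 mm, swung the hook under the bar and eased the plunger out. After the gripper let go, the swing read 0.371 and the plunger stayed about 14.5 mm in, inside the 6–18 mm given for a caught hook. Before I opened the gripper, a pull of about 9 N met resistance. I infer the catch from this; no picture shows the hook on the bar clearly.
- **Other things:** The module and flat bracket read the same before and after to within 2–3 mm of camera noise. The gripper was clear of everything, with contact force near zero.

**Checks that disagreed:**
- My arm-position model put the swing at about 0.47, while the camera depth gave 0.365. The bar's own position pointed to about 0.37, so I trusted the camera. The knob had probably slipped a few millimetres in the pads.
- I never felt a clear contact force from the stem meeting the bar.

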